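Clear the clamp bar, fit the core on the split reel, put the desk things back

ROBOT

A 6-joint arm with a two-finger parallel gripper is mounted at the origin on the work surface. World frame = base frame: x ahead of the robot, y to its left, z up, the work surface at z = 0. Lengths are in m, angles in rad, forces in N, time in s.
With the tool pointing down it reaches from about 0.3 to 0.75 m from the base axis. Payload 8.5 kg.
Tool frame: the origin (TCP) lies at the very end of the fingers, on their centre line; the grasp point (between the pads) lies 19 mm behind it; z points along the fingers, y is the line along which they close (so a half turn about z gives the same grasp; the last joint's range is limited). The gripper opens to 88 mm and grips with 3 to 60 N. Pads are 18 mm wide; open, the fingers measure 123 mm over their backs; the gripper's body (75 mm by 187 mm) begins 45 mm behind the grasp point.
Start: joints at [0.885, 0.381, 1.297, -0, 1.464, -0.215], TCP at [0.249, 0.49, 0.239] pointing down, gripper open.
Joint ranges: [-3.11, 3.11], [-0.89, 2.33], [0.22, 2.48], [-1.42, 4.56], [0.17, 2.85], [-2.88, 2.88]. Speed limits (rad/s): [2.39, 2.39, 3.14, 3.14, 3.14, 3.14].

INTERFACE

Orientations are given as [roll, pitch, yaw] about the fixed x, y, z axes, in that order (R = Rz(yaw) Ry(pitch) Rx(roll)).
In Python, from plant import get_obs, grab_frame, sign_off, boxes_of, masks_of, tip_of gives the robot as it stands.
- The arm moves only by the tool drive_tool, never from a script. Its argument "deltas" is one flat list of numbers, 5 for each row, row after row: the finger opening in m, from 0 to 0.0881, then the shift along the tool's x, y, z in m, then the turn about the tool's z in degrees. A call has 1 to 12 rows; each row shifts and turns the commanded pose from where the row before left it, along the tool's axes as they then stand; what a row does not reach is not made up. A row lasts 1/10 s, in which the tool goes at most 50 mm and 8.59 degrees, less where a joint would pass 70% of its speed; a pose out of reach is approached as far as the arm can. A call is refused whole if a number of a shift passes 0.05 or a number of a turn 8.59, either way. A call with a gripper value outside its range is refused whole. The fingers move at their own pace and stop on an object; the grip force is fixed at half the most. Time passes only in rows, so rows that do not move let the fingers close. It gives the time, the measured TCP pose, the force, the opening and the grip force at its end, in the units of the state.
- get_obs(): the state, without advancing time (a new reading comes with each control period).
- grab_frame(name): name is "scene" or "top" or "wrist"; returns a dict with "pixels" (480x640x3 uint8, blue, green, red), "mtx" (3x3 intrinsics, pixels), "k1" (the pictures are not rectified: a ray, as slopes to the right and down, at radius r is drawn at 1 + k1 r^2 times it, then the intrinsics apply), "cam_to_world" (4x4, takes a point from camera to world coordinates). Camera axes: x right, y up, looking along -z (the intrinsics and any distortion apply to the point x, -y, -z); pixel columns grow to the right and rows downward; lengths in m; the calibration is good to about 2 mm. A picture is of the moment at which its call begins. There is no depth.
- sign_off(): hands the job in; it is judged then, once.
Trained networks look in the newest picture that a camera, given by its name, has taken for a name from the list of things; names that differ only in an ending like _2 or _b are one class to them, and where a whole thing is asked for, a point or a joint stands for the part that bears it (a point fixed in the world has none). Each returns a list of dicts, best first, with "p" (0 to 1); they miss things now and then, are a little off and sometimes report something else, mostly with a low value. They report only what shows in the picture. A call takes as long as a camera call. They do not tell look-alikes from the thing itself.
- boxes_of(camera, label): "point" ([x, y, z] in m, in the coordinates of the camera as it stood for that picture, good to about 4 mm: the middle of the surface that is visible of it).
- masks_of(camera, label): "pixels" (480x640 bool, what is visible of it).
- tip_of(camera, label): "point" ([x, y, z] in m, in the coordinates of the camera as it stood for that picture, good to about 4 mm: a listed point, or the origin of a listed thing).
The state is a dict: "clock": time; "q": joint angles; "qvel": joint speeds; "joint_efforts": joint torques, N m; "tcp_pos": TCP position; "tcp_rot": TCP orientation; "force": force on the tool from outside, world axes, zero at the start; "moment": the same for the moment, N m; "opening": finger opening in m; "gripper_force": force on a finger pad.
Only numpy, scipy, OpenCV 4.12 (cv2) and the standard library are available. Lean on these libraries where they do the work, as an engineer would, in place of code of your own. Each camera call takes 0.05 s, during which the arm holds its last target. There are 200 camera calls.

TASK

The pencil holder, the brass weight and the loupe are crowding the grey core at the clamp bar: leaving the core where it is, first move all three upright onto the cork mat. With all three standing there, take the core and put it over the black reel's spindle so that it sits flat on the reel, and then put the holder, weight and loupe back upright, each where it stood on the plate at the start. Do not disturb the tape roll or the small tin.

Things in the scene. Friction and masses are not known exactly. Their poses are not given: they have to be found in the camera images.
- core_mid (a point): Grey plastic film core, a ring standing on its flat end just in front of the clamp bar, in the middle of the three crowding things: 50 mm outside diameter, bore 26 mm right through, 35 mm tall, about 35 g. The point is its centre, 17.5 mm above its underside; z is its axis, up.
- holder_mid (a point): Silver grease pencil holder, an upright aluminium cylinder 40 mm in diameter and 56 mm tall with three pencil stubs fixed in its top (66 mm tall in all), about 120 g. The point is on its axis, 33 mm above its underside; z up.
- weight_mid (a point): Brass weight: a round body 42 mm in diameter up to 34 mm, then a narrow neck and a 26 mm knob, 52 mm tall in all, about 420 g. The point is on its axis, 26 mm above its underside; z up.
- loupe_mid (a point): Amber glass loupe: an upright amber cylinder 42 mm in diameter with a black collar (44 mm, from 28 to 35 mm up) and a domed amber lens on top, 42 mm tall, about 90 g. The point is on its axis, 21 mm above its underside; z up.
- station: Grey splicing plate, fixed, 8 mm thick; x -100 to +60, y -100 to +100 mm. Origin on its underside, within 4 mm of straight below the core at the start; x points to the clamp bar, z up. Steel bar: face at x = 35 mm, 16 mm thick, 70 mm long in y, its screw heads 44 mm above the table. Holder, weight and loupe stand on the plate in any order, one each 60 mm from the origin on its +y, -y and -x sides.
- mat: Cork side mat, fixed flat on the table, 250 mm (x) by 140 mm (y), 6 mm thick; origin in the middle of its underside; it lies to the left or the right of the splicing plate.
- reel: Open half of a black split reel, fixed flat on the table, across the plate from the mat: flange 180 mm in diameter and 4 mm thick with an upright steel spindle (twist socket hub) in its middle, 15 mm in diameter, its blunt tip 26 mm above the table. The core's bore goes over the spindle with 5.5 mm to spare all round. Origin on the reel's axis at table height, z up.
- tape: Roll of clear splicing tape lying flat on the table between the robot and the plate, 68 mm in diameter, 19 mm tall; loose; leave alone. Origin in the middle of its underside.
- tin: Small round steel tin lying flat on the table between the robot and the plate, 72 mm in diameter, 26 mm tall; loose; leave alone. Origin in the middle of its underside.
There are look-alikes about, which are no part of the job. Leave any green or purple look-alike of the part that bears loupe_mid alone. Of the things shaped like the reel, the black one is meant.

How it is judged:
By the outcome, as a careful person would: the job done as asked, in the order asked, and still so for the second after the job is handed in, with the robot touching nothing.
It also fails if it takes over 152 s, if anything falls off the work surface, if the arm or the gripper's body presses on something with over 40 N, if the wrist force passes 120 N, or if a joint passes its speed limit or range.

## Working session

There is one attempt and no reset: what is moved stays moved. The work goes in short steps, Python scripts to look and compute and a tool call to move; the robot and the scene stay as the last step left them, time stands still between calls to the robot, and variables do not carry over. Pictures are saved under pics/ and viewed, at most 17 in all, crops included, and the job is handed in when it is done.

Besides the shell and the picture viewer there is one more tool, called after "Emit:" by a JSON object that holds its "fn" and its "kwargs". drive_tool: Moves the arm, as the interface text tells. Its arguments: {"type":"object","properties":{"deltas":{"type":"array"}},"required":["deltas"]}

```bash
mkdir -p pics; cat > h.py <<'E'
import numpy as np, cv2
from plant import *
def w(f,p): return (f["cam_to_world"]@np.r_[p,1])[:3]
def ray(f,u,v):
    d=cv2.undistortPoints(np.array([[[u,v]]],float),f["mtx"],np.array([f["k1"],0,0,0.]))[0,0]
    T=f["cam_to_world"]; return T[:3,3],T[:3,:3]@np.r_[d[0],-d[1],-1]
def atz(f,u,v,z):
    o,d=ray(f,u,v); return o+d*(z-o[2])/d[2]
def px(f,p):
    T=f["cam_to_world"]; c=T[:3,:3].T@(np.array(p)-T[:3,3]); s=np.array([c[0],-c[1]])/-c[2]
    s=s*(1+f["k1"]*(s@s)); return f["mtx"][:2,:2]@s+f["mtx"][:2,2]
E
python3 - <<'E'
from h import *
s=get_obs(); print(s)
for c in ["top","scene"]:
    f=grab_frame(c); cv2.imwrite(f"pics/{c}0.png",f["pixels"])
    for l in ["core_mid","holder_mid","weight_mid","loupe_mid","station","mat","reel","tape","tin"]:
        for d in tip_of(c,l)[:4]:
            p=w(f,d["point"]); print(c,l,round(d["p"],2),p.round(3),px(f,p).round())
E
```

```text
{'clock': 0.0, 'q': array([ 8.84714829e-01,  3.81172744e-01,  1.29824697e+00, -3.01304818e-05,
        1.46362890e+00, -2.15309733e-01]), 'qvel': array([-0.00195232, -0.00064491,  0.00015992,  0.00076356, -0.00139298,
        0.00033196]), 'joint_efforts': array([-1.29412067e-03, -4.37919545e+01, -2.24567252e+01,  7.12787197e-02,
        3.51173244e-02, -1.18332241e-04]), 'tcp_pos': array([0.24929227, 0.48993452, 0.23815492]), 'tcp_rot': array([-3.14016391e+00, -2.81803837e-04,  2.67082393e+00]), 'force': array([-0.36426328, -0.14786282, -1.22903204]), 'moment': array([-5.10454305e-06,  1.66911822e-02, -3.38356686e-02]), 'gripper_force': 0.0, 'opening': 0.0878483467472578}
top core_mid 0.68 [ 0.606 -0.038  0.022] [322. 199.]
top holder_mid 0.7 [ 0.595 -0.092  0.04 ] [342. 202.]
top weight_mid 0.57 [ 0.607 -0.037  0.026] [321. 199.]
top loupe_mid 0.73 [0.574 0.15  0.022] [251. 212.]
top loupe_mid 0.7 [0.658 0.141 0.019] [255. 181.]
top station 0.8 [ 0.601 -0.031 -0.003] [319. 203.]
top mat 0.72 [0.479 0.3   0.   ] [198. 249.]
top reel 0.9 [ 0.233 -0.304 -0.001] [424. 339.]
top reel 0.
[... 375 characters left out ...]
033 0.031] [358. 287.]
scene weight_mid 0.74 [0.477 0.306 0.005] [445. 208.]
scene weight_mid 0.53 [ 0.47  -0.29  -0.002] [198. 279.]
scene loupe_mid 0.93 [0.666 0.145 0.02 ] [414. 293.]
scene loupe_mid 0.89 [ 0.544 -0.018  0.023] [324. 267.]
scene loupe_mid 0.6 [0.579 0.154 0.021] [403. 258.]
scene station 0.69 [ 0.604 -0.03   0.001] [328. 296.]
scene station 0.23 [ 0.546 -0.019  0.024] [324. 267.]
scene mat 0.59 [0.478 0.307 0.003] [445. 209.]
scene reel 0.84 [ 0.468 -0.29  -0.002] [198. 278.]
scene reel 0.71 [ 0.768 -0.37  -0.001] [188. 420.]
scene reel 0.59 [ 0.235 -0.299  0.001] [174. 197.]
scene tape 0.88 [ 0.382 -0.074  0.001] [280. 220.]
scene tin 0.75 [0.374 0.067 0.003] [335. 202.]
```

View pics/top0.png

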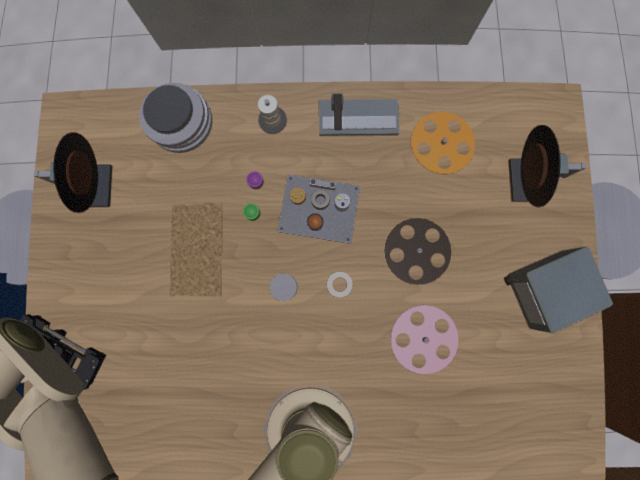

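View pics/scene0.png

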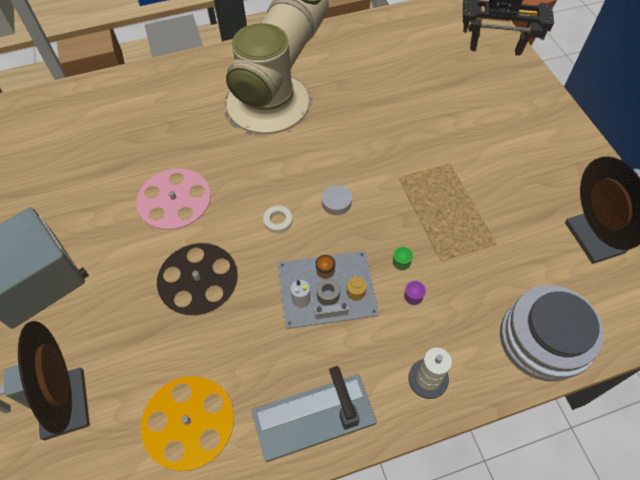

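Top view: the plate is at (319,209). Around the core (321,199) stand the brass weight (298,196), the holder (342,202) and the amber loupe (315,222). The mat is at (196,250). Look-alikes for the loupe are green (251,212) and purple (255,180); look-alikes for the reel are pink (425,340) and orange (443,142). I choose the amber loupe and the black reel at (418,251). I'll go above the plate and take a close look.

Emit:
{"fn": "drive_tool", "kwargs": {"deltas": [0.088,0,0,0,-5.8,0.088,0,0,0,-5.8,0.088,0,0,0,-5.8,0.088,-0.03,-0.034,-0.003,0,0.088,-0.03,-0.034,-0.003,0,0.088,-0.03,-0.034,-0.003,0,0.088,-0.03,-0.034,-0.003,0,0.088,-0.03,-0.034,-0.003,0,0.088,-0.03,-0.034,-0.003,0,0.088,-0.03,-0.034,-0.003,0,0.088,-0.03,-0.034,-0.003,0,0.088,-0.03,-0.034,-0.003,0]}}

```text
clock: 2.2
tcp_pos: [0.4655, 0.1417, 0.2661]
tcp_rot: [3.141, 0.0, 2.974]
force: [1.4, 0.6, 0.7]
opening: 0.088
gripper_force: 0.0
```

Emit:
{"fn": "drive_tool", "kwargs": {"deltas": [0.088,-0.03,-0.034,-0.003,0,0.088,-0.03,-0.034,-0.003,0,0.088,-0.03,-0.034,-0.003,0,0.088,-0.03,-0.034,-0.003,0,0.088,0,0,0,0,0.088,0,0,0,0]}}

```text
clock: 2.8
tcp_pos: [0.5606, -0.0111, 0.2773]
tcp_rot: [3.141, -0.001, 2.973]
force: [0.2, -0.6, -0.7]
opening: 0.0879
gripper_force: 0.0
```

```bash
cat >> h.py <<'E'
def look(c,labels,n=3,save=None):
    f=grab_frame(c)
    if save: cv2.imwrite(f"pics/{save}.png",f["pixels"])
    for l in labels:
        for d in tip_of(c,l)[:n]:
            p=w(f,d["point"]); print(c,l,round(d["p"],2),p.round(4),px(f,p).round())
    return f
def go(t,yaw=None):
    s=get_obs(); p=s["tcp_pos"]; y0=s["tcp_rot"][2]
    print("t",round(s["clock"],2),"at",p.round(4),"yaw",round(np.degrees(y0),1),"open",round(s["opening"],4),"gf",round(s["gripper_force"],1))
    y=y0 if yaw is None else np.radians(yaw)
    d=np.array(t)-p; c,sn=np.cos(y),np.sin(y)
    print(" turn",round(-np.degrees((y-y0+np.pi)%(2*np.pi)-np.pi),1),"then tool",np.round([c*d[0]+sn*d[1],sn*d[0]-c*d[1],-d[2]],4))
E
python3 - <<'E'
from h import *
f=look("wrist",["core_mid","holder_mid","weight_mid","loupe_mid","station"],save="w1")
go([0.545,-0.019,0.2],170.5)
E
```

```text
wrist core_mid 0.65 [ 0.6097 -0.0318  0.0245] [313. 244.]
wrist holder_mid 0.96 [ 0.5995 -0.0884  0.0421] [265. 248.]
wrist holder_mid 0.4 [ 0.5506 -0.0153  0.0272] [318. 196.]
wrist weight_mid 0.64 [0.6187 0.0269 0.036 ] [362. 246.]
wrist loupe_mid 0.98 [0.5758 0.1525 0.0173] [458. 192.]
wrist loupe_mid 0.78 [ 0.5499 -0.0166  0.0271] [317. 195.]
wrist loupe_mid 0.7 [0.6656 0.1486 0.0193] [460. 262.]
wrist station 0.6 [ 0.6085 -0.032  -0.0012] [314. 238.]
t 3.1 at [ 0.5602 -0.0096  0.278 ] yaw 170.5 open 0.088 gf 0.0
 turn 0.0 then tool [ 0.0134 -0.0117  0.078 ]
```

View pics/w1.png

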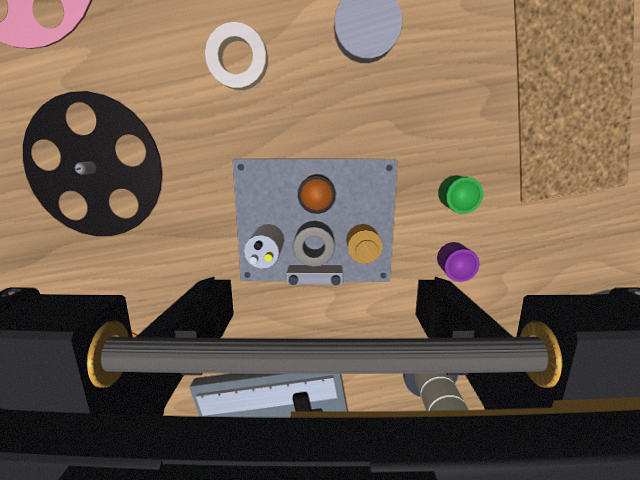

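The wrist picture shows the amber loupe at (317,195), holder at (264,248), core at (314,245) and weight at (364,244). The green (461,194) and purple (461,263) look-alikes stand off the plate. The plate's corner screws at (240,168), (389,168), (248,275) and (383,275) fix its pose.

```bash
python3 - <<'E'
from h import *
f=grab_frame("wrist")
P=np.array([atz(f,u,v,.008) for u,v in [(240,168),(389,168),(248,275),(383,275)]])
print(P.round(4)); c=P.mean(0)[:2]
y=P[1]-P[0]+P[3]-P[2]; x=P[2]-P[0]+P[3]-P[1]
print(np.degrees(np.arctan2(-y[0],y[1])),np.degrees(np.arctan2(x[1],x[0])))
th=np.arctan2(-y[0],y[1]);X=np.array([np.cos(th),np.sin(th)]);Y=np.array([-X[1],X[0]])
O=c+.02*X;print("O",O,"loupe",O-.06*X,"weight",O+.06*Y,"holder",O-.06*Y)
for l in ["loupe_mid","weight_mid","holder_mid","core_mid"]:
  for d in masks_of("wrist",l)[:2]:
    v,u=np.nonzero(d["pixels"]); print(l,d["p"],u.mean(),v.mean(),u.min(),u.max(),v.min(),v.max())
go(np.r_[O-.06*X,.1],np.degrees(th)+180)
f=look("top",["mat"]); m=masks_of("top","mat")[0]["pixels"].astype(np.uint8)
q=cv2.boxPoints(cv2.minAreaRect(cv2.findNonZero(m))); print([atz(f,*a,.006)[:2].round(3) for a in q])
m=masks_of("top","reel")
for d in m:
  v,u=np.nonzero(d["pixels"]); print("reel",d["p"],atz(f,u.mean(),v.mean(),.004).round(4))
E
```

```text
[[ 0.5043 -0.1029  0.008 ]
 [ 0.5343  0.0757  0.008 ]
 [ 0.6422 -0.1248  0.008 ]
 [ 0.6718  0.052   0.008 ]]
-9.521457772390876 -9.399846629658597
O [ 0.60788169 -0.02831139] loupe [ 0.54870826 -0.01838637] weight [0.61780671 0.03086203] holder [ 0.59795667 -0.08748482]
loupe_mid 0.91 315.8733766233766 193.9034090909091 297 335 174 214
loupe_mid 0.84 455.6436420722135 262.35164835164835 435 477 242 282
weight_mid 0.69 362.30396475770925 243.8035242290749 345 380 224 263
holder_mid 0.82 263.20565149136576 245.95761381475668 243 282 224 267
core_mid 0.76 312.5496828752643 243.92318534179 292 333 220 267
t 3.35 at [ 0.5604 -0.0103  0.2778] yaw 170.4 open 0.088 gf 0.0
 turn -0.0 then tool [ 0.0102 -0.0099  0.1778]
top mat 0.57 [0.4765 0.3043 0.0032] [196. 249.]
top mat 0.28 [0.6121 0.025  0.0362] [298. 196.]
[array([0.35 , 0.375]), array([0.607, 0.378]), array([0.602, 0.23 ]), array([0.348, 0.23 ])]
reel 0.79 [ 0.4664 -0.2926  0.004 ]
reel 0.61 [ 0.7647 -0.3744  0.004 ]
reel 0.58 [ 0.233  -0.3037  0.004 ]
```

Emit:
{"fn": "drive_tool", "kwargs": {"deltas": [0.088,0.01,-0.01,0.04,0,0.088,0,0,0.05,0,0.088,0,0,0.04,0,0.088,0,0,0,0,0.088,0,0,0,0]}}

```text
clock: 4.05
tcp_pos: [0.5495, -0.0189, 0.1488]
tcp_rot: [-3.142, 0.0, 2.974]
force: [0.5, 0.6, 1.3]
opening: 0.088
gripper_force: 0.0
```

```bash
python3 - <<'E'
from h import *
f=grab_frame("wrist")
im=f["pixels"].copy(); u,v=px(f,[.549,-.019,.05]); cv2.drawMarker(im,(int(u),int(v)),(255,0,0),0,12); print(u,v)
cv2.imwrite("pics/w2.png",im[80:400,120:560])
go([.549,-.019,.012],170.5)
E
```

```text
322.6142897827047 237.1118664045422
t 4.1 at [ 0.5501 -0.019   0.1498] yaw 170.4 open 0.0882 gf 0.0
 turn -0.1 then tool [ 0.0011 -0.0002  0.1378]
```

View pics/w2.png

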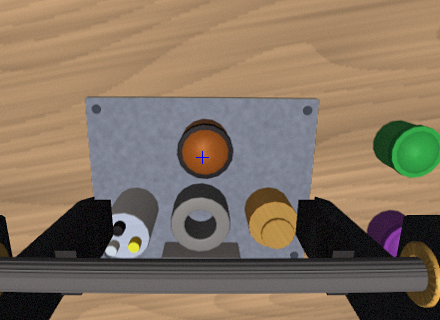

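The crop confirms the amber loupe under the mark at (205,152), between the fingers. Now I'll descend and grip.

Emit:
{"fn": "drive_tool", "kwargs": {"deltas": [0.088,0.001,0.001,0.05,0,0.088,0,0,0.05,0,0.088,0,0,0.036,0,0.088,0,0,0,0,0,0,0,0,0,0,0,0,0,0,0,0,0,0,0,0,0,0,0,0,0,0,0,0,0]}}

```text
clock: 5.0
tcp_pos: [0.5484, -0.0177, 0.0122]
tcp_rot: [-3.142, 0.001, 2.974]
force: [-0.4, -0.2, 0.7]
opening: 0.0498
gripper_force: 0.0
```

```bash
python3 - <<'E'
from h import *
go([.395,.303,.12],170.5)
E
```

```text
t 5.0 at [ 0.5484 -0.0177  0.0122] yaw 170.4 open 0.0498 gf 0.0
 turn -0.1 then tool [ 0.2042  0.2909 -0.1078]
```

Emit:
{"fn": "drive_tool", "kwargs": {"deltas": [0,0,0,0,0,0,0,0,0,0,0,0,0,0,0,0,0,0,-0.01,0,0,0,0,-0.03,0,0,0,0,-0.04,0,0,0,0,-0.03,0,0,0.025,0.036,0,0,0,0.025,0.036,0,0,0,0.025,0.036,0,0,0,0.025,0.036,0,0,0,0.025,0.036,0,0]}}

```text
clock: 6.2
tcp_pos: [0.4538, 0.182, 0.1223]
tcp_rot: [3.141, 0.0, 2.974]
force: [0.1, 0.2, -2.4]
opening: 0.0413
gripper_force: 30.0
```

Emit:
{"fn": "drive_tool", "kwargs": {"deltas": [0,0.025,0.036,0,0,0,0.025,0.036,0,0,0,0.028,0.036,0,0,0,0,0,0,0,0,0,0,0,0]}}

```text
clock: 6.7
tcp_pos: [0.3954, 0.3007, 0.1221]
tcp_rot: [-3.142, 0.0, 2.977]
force: [0.3, -1.1, -1.0]
opening: 0.0411
gripper_force: 30.0
```

```bash
python3 - <<'E'
from h import *
f=grab_frame("wrist");cv2.imwrite("pics/w3.png",f["pixels"])
go([.395,.303,.0115],170.5)
E
```

```text
t 6.75 at [0.396  0.2999 0.122 ] yaw 170.5 open 0.0413 gf 30.0
 turn -0.0 then tool [0.0015 0.0028 0.1105]
```

View pics/w3.png

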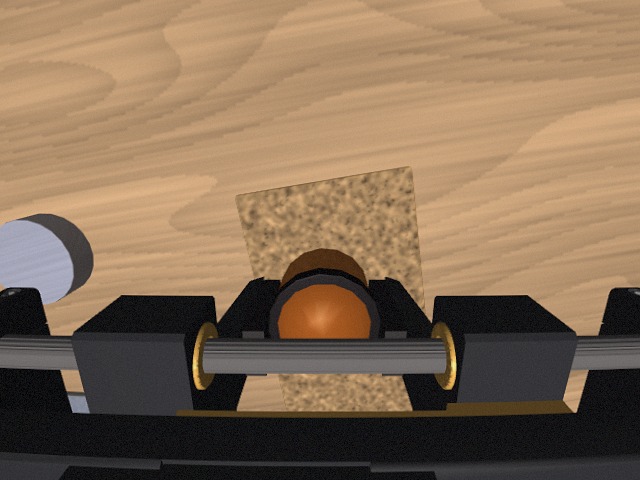

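The loupe is held at (325,310), upright over the mat. I'll lower it, release, and head for the weight.

Emit:
{"fn": "drive_tool", "kwargs": {"deltas": [0,0.0015,0.003,0.045,0,0,0,0,0.045,0,0,0,0,0.017,0,0,0,0,0.0045,0,0,0,0,0,0,0.075,0,0,0,0,0.075,0,0,0,0,0.075,0,0,0,0,0.075,0,0,0,0,0.075,0,0,-0.04,0,0.075,0,0,-0.04,8.5,0.075,0,0,-0.04,8.5]}}

```text
clock: 7.95
tcp_pos: [0.3947, 0.3032, 0.1318]
tcp_rot: [-3.141, -0.0, 2.672]
force: [0.3, -0.5, 0.5]
opening: 0.0749
gripper_force: 0.0
```

Emit:
{"fn": "drive_tool", "kwargs": {"deltas": [0.075,0,0,0,8.5,0.075,0,0,0,8.5,0.075,0,0,0,8.5,0.088,0,0,0,8.5,0.088,0,0,0,8.5,0.088,0,0,0,8.5,0.088,0,0,0,8.5,0.088,0,0,0,8.5,0.088,0,0,0,5,0.088,-0.029,0.033,0,0,0.088,-0.029,0.033,0,0,0.088,-0.029,0.033,0,0]}}

```text
clock: 9.15
tcp_pos: [0.4788, 0.2, 0.1304]
tcp_rot: [3.141, -0.0, 1.405]
force: [0.1, 0.1, 0.7]
opening: 0.0879
gripper_force: 0.0
```

Emit:
{"fn": "drive_tool", "kwargs": {"deltas": [0.088,-0.029,0.033,0,0,0.088,-0.029,0.033,0,0,0.088,-0.029,0.033,0,0,0.088,-0.029,0.033,0,0,0.088,-0.029,0.033,0,0,0.088,0,0,0,0,0.088,0,0,0,0]}}

```text
clock: 9.85
tcp_pos: [0.6165, 0.0302, 0.1298]
tcp_rot: [-3.141, -0.0, 1.402]
force: [-1.0, 0.0, -0.4]
opening: 0.0876
gripper_force: 0.0
```

```bash
python3 - <<'E'
from h import *
f=look("wrist",["weight_mid","holder_mid","core_mid"],2,save="w4")
go([.618,.030,.013],80.5)
look("top",["loupe_mid"],4)
E
```

```text
wrist weight_mid 0.78 [0.6166 0.0276 0.0327] [323. 245.]
wrist holder_mid 0.6 [ 0.5985 -0.0894  0.0396] [325. 382.]
wrist core_mid 0.67 [ 0.6054 -0.0297  0.0226] [322. 308.]
t 10.05 at [0.616  0.0319 0.1305] yaw 80.5 open 0.0876 gf 0.0
 turn 0.0 then tool [-0.0015  0.0023  0.1175]
top loupe_mid 0.68 [0.3938 0.2986 0.0266] [194. 280.]
top loupe_mid 0.55 [0.6592 0.1434 0.0198] [254. 181.]
```

View pics/w4.png

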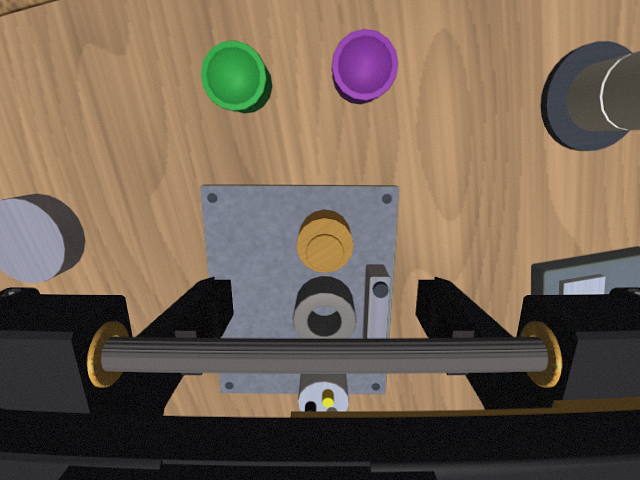

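The weight at (325,245) lies centred on the fingers' line, and the loupe stands on the mat. Gripping the weight.

Emit:
{"fn": "drive_tool", "kwargs": {"deltas": [0.088,-0.002,0.001,0.04,0,0.088,0,0,0.05,0,0.088,0,0,0.029,0,0.088,0,0,0,0,0,0,0,0,0,0,0,0,0,0,0,0,0,0,0,0,0,0,0,0,0,0,0,0,0,0,0,0,0,0,0,0,0,0,0,0,0,0,0,0]}}

```text
clock: 11.35
tcp_pos: [0.6171, 0.0286, 0.0113]
tcp_rot: [-3.141, 0.0, 1.404]
force: [-2.2, 0.3, 1.3]
opening: 0.0413
gripper_force: 30.0
```

```bash
python3 - <<'E'
from h import *
go([.475,.303,.12],80.5)
E
```

```text
t 11.35 at [0.6171 0.0286 0.0113] yaw 80.4 open 0.0413 gf 30.0
 turn -0.1 then tool [ 0.2472 -0.1855 -0.1087]
```

Emit:
{"fn": "drive_tool", "kwargs": {"deltas": [0,0,0,-0.01,0,0,0,0,-0.03,0,0,0,0,-0.04,0,0,0,0,-0.03,0,0,0.0355,-0.0258,0,0,0,0.0355,-0.0258,0,0,0,0.0355,-0.0258,0,0,0,0.0355,-0.0258,0,0,0,0.0355,-0.0258,0,0,0,0.0355,-0.0258,0,0,0,0.0355,-0.0258,0,0,0,0,0,0,0]}}

```text
clock: 12.55
tcp_pos: [0.4775, 0.3075, 0.1214]
tcp_rot: [-3.14, -0.001, 1.409]
force: [-0.1, -1.4, -5.3]
opening: 0.041
gripper_force: 30.0
```

```bash
python3 - <<'E'
from h import *
go([.48,.303,.0095],80.5)
E
```

```text
t 12.55 at [0.4775 0.3075 0.1214] yaw 80.7 open 0.041 gf 30.0
 turn 0.2 then tool [-0.004   0.0032  0.1119]
```

Emit:
{"fn": "drive_tool", "kwargs": {"deltas": [0,-0.002,0.002,0.045,0,0,-0.001,0.001,0.045,0,0,0,0,0.017,0,0,0,0,0.005,0,0,0,0,0,0,0.06,0,0,0,0,0.06,0,0,0,0,0.06,0,0,0,0,0.06,0,0,0,0,0.06,0,0,-0.04,0,0.06,0,0,-0.045,0,0.06,0,0,-0.045,0]}}

```text
clock: 13.75
tcp_pos: [0.4828, 0.3001, 0.1409]
tcp_rot: [-3.141, 0.0, 1.404]
force: [1.0, 0.6, 0.5]
opening: 0.0602
gripper_force: 0.0
```

Emit:
{"fn": "drive_tool", "kwargs": {"deltas": [0.08,-0.0366,0.0181,0,0,0.088,-0.0366,0.0181,0,0,0.088,-0.0366,0.0181,0,0,0.088,-0.0366,0.0181,0,0,0.088,-0.0366,0.0181,0,0,0.088,-0.0366,0.0181,0,0,0.088,-0.0366,0.0181,0,0,0.088,-0.0366,0.0181,0,0,0.088,-0.0366,0.0181,0,0,0.088,-0.0366,0.0181,0,0,0.088,0,0,0,0,0.088,0,0,0,0]}}

```text
clock: 14.95
tcp_pos: [0.6004, -0.0912, 0.1391]
tcp_rot: [-3.141, -0.0, 1.402]
force: [-0.1, 0.7, -0.1]
opening: 0.0883
gripper_force: 0.0
```

```bash
python3 - <<'E'
from h import *
f=look("wrist",["holder_mid","core_mid"],2,save="w5")
go([.598,-.088,.027],80.5)
look("top",["loupe_mid","weight_mid"],4)
E
```

```text
wrist holder_mid 0.67 [ 0.6009 -0.0902  0.0396] [323. 239.]
wrist holder_mid 0.19 [ 6.086e-01 -3.170e-02  1.000e-04] [320. 157.]
wrist core_mid 0.59 [ 0.6057 -0.0304  0.023 ] [316. 157.]
wrist core_mid 0.2 [0.3816 0.0691 0.0016] [22. 83.]
t 15.1 at [ 0.6003 -0.0895  0.1394] yaw 80.5 open 0.0876 gf 0.0
 turn 0.0 then tool [ 0.0011 -0.0025  0.1124]
top loupe_mid 0.59 [0.5736 0.1512 0.0232] [251. 212.]
top loupe_mid 0.52 [0.6625 0.1402 0.0187] [255. 180.]
top weight_mid 0.68 [0.4782 0.3    0.0304] [194. 248.]
```

View pics/w5.png

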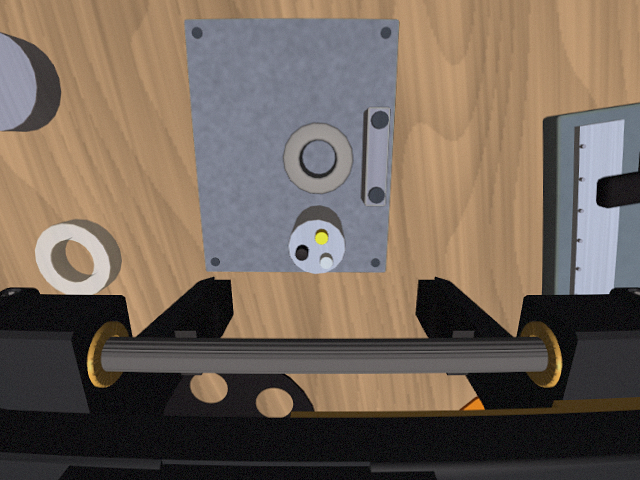

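The holder is at (317,245), about 4 mm left of the finger centre line at 325; the core at (318,157) is untouched. Correcting and gripping.

Emit:
{"fn": "drive_tool", "kwargs": {"deltas": [0.088,0.001,-0.0035,0.04,0,0.088,0,0,0.05,0,0.088,0,0,0.025,0,0.088,0,0,0,0,0,0,0,0,0,0,0,0,0,0,0,0,0,0,0,0,0,0,0,0,0,0,0,0,0,0,0,0,0,0,0,0,0,0,0,0,0,0,0,0]}}

```text
clock: 16.45
tcp_pos: [0.5972, -0.0893, 0.0245]
tcp_rot: [-3.141, 0.0, 1.404]
force: [-1.2, 0.3, 3.6]
opening: 0.0389
gripper_force: 30.0
```

```bash
python3 - <<'E'
from h import *
go([.565,.303,.14],80.5)
E
```

```text
t 16.45 at [ 0.5972 -0.0893  0.0245] yaw 80.4 open 0.0389 gf 30.0
 turn -0.1 then tool [ 0.3816 -0.0965 -0.1155]
```

Emit:
{"fn": "drive_tool", "kwargs": {"deltas": [0,0,0,-0.015,0,0,0,0,-0.05,0,0,0,0,-0.05,0,0,0.0424,-0.0107,0,0,0,0.0424,-0.0107,0,0,0,0.0424,-0.0107,0,0,0,0.0424,-0.0107,0,0,0,0.0424,-0.0107,0,0,0,0.0424,-0.0107,0,0,0,0.0424,-0.0107,0,0,0,0.0424,-0.0107,0,0,0,0.0424,-0.0107,0,0]}}

```text
clock: 17.65
tcp_pos: [0.5654, 0.3048, 0.1389]
tcp_rot: [-3.141, 0.0, 1.404]
force: [1.0, 0.1, -0.6]
opening: 0.0393
gripper_force: 30.0
```

Emit:
{"fn": "drive_tool", "kwargs": {"deltas": [0,0,0,0,0,0,0,0,0,0]}}

```text
clock: 17.85
tcp_pos: [0.5655, 0.3036, 0.1387]
tcp_rot: [-3.141, 0.0, 1.405]
force: [0.2, -0.0, -0.6]
opening: 0.0389
gripper_force: 30.0
```

```bash
python3 - <<'E'
from h import *
go([.565,.303,.0225],80.5)
E
```

```text
t 17.85 at [0.5655 0.3036 0.1387] yaw 80.5 open 0.0389 gf 30.0
 turn 0.0 then tool [-0.0007 -0.0004  0.1162]
```

Emit:
{"fn": "drive_tool", "kwargs": {"deltas": [0,0,0,0.045,0,0,0,0,0.045,0,0,0,0,0.021,0,0,0,0,0.0052,0,0,0,0,0,0,0.06,0,0,0,0,0.06,0,0,0,0,0.06,0,0,0,0,0.06,0,0,0,0,0.06,0,0,-0.04,0,0.06,0,0,-0.045,-5,0.06,0,0,-0.045,-8.5]}}

```text
clock: 19.05
tcp_pos: [0.5656, 0.3029, 0.1547]
tcp_rot: [-3.141, 0.0, 1.644]
force: [-0.0, 0.1, 0.2]
opening: 0.0601
gripper_force: 0.0
```

Emit:
{"fn": "drive_tool", "kwargs": {"deltas": [0.088,0,0,0,-8.5,0.088,0,0,0,-8.5,0.088,0,0,0,-8.5,0.088,0,0,0,-8.5,0.088,0,0,0,-8.5,0.088,0,0,0,-8.5,0.088,0,0,0,-8.5,0.088,0,0,0,-8.5,0.088,0,0,0,-8.5,0.088,-0.01,-0.04,0,0,0.088,-0.01,-0.04,0,0,0.088,-0.01,-0.04,0,0]}}

```text
clock: 20.25
tcp_pos: [0.5753, 0.1785, 0.1532]
tcp_rot: [3.142, 0.0, 2.975]
force: [0.9, -0.8, -0.0]
opening: 0.0878
gripper_force: 0.0
```

Emit:
{"fn": "drive_tool", "kwargs": {"deltas": [0.088,-0.013,-0.04,0,0,0.088,-0.013,-0.04,0,0,0.088,-0.013,-0.04,0,0,0.088,-0.013,-0.041,0,0,0.088,-0.014,-0.041,0,0,0.088,0,0,0,0,0.088,0,0,0,0]}}

```text
clock: 20.95
tcp_pos: [0.6069, -0.031, 0.153]
tcp_rot: [3.141, -0.0, 2.973]
force: [-0.0, 0.5, 0.8]
opening: 0.0881
gripper_force: 0.0
```

```bash
python3 - <<'E'
from h import *
f=look("wrist",["core_mid"],2,save="w6")
for d in masks_of("wrist","core_mid")[:1]:
    v,u=np.nonzero(d["pixels"]); print(u.min(),u.max(),v.min(),v.max())
go([.607,-.030,.014],170.5)
f=look("top",["loupe_mid","weight_mid","holder_mid"],4)
g=grab_frame("scene")
cv2.imwrite("pics/t6.png",np.hstack([cv2.resize(f["pixels"][180:330,130:280],(400,400)),cv2.resize(g["pixels"][130:280,370:520],(400,400))]))
E
```

```text
wrist core_mid 0.75 [ 0.6074 -0.0286  0.0209] [326. 227.]
292 354 197 263
t 21.1 at [ 0.6068 -0.0292  0.1532] yaw 170.5 open 0.0876 gf 0.0
 turn 0.0 then tool [-0.0003 -0.0008  0.1392]
top loupe_mid 0.82 [0.6621 0.1423 0.0175] [255. 180.]
top loupe_mid 0.5 [0.573  0.153  0.0194] [250. 212.]
top loupe_mid 0.45 [0.3911 0.302  0.0282] [193. 281.]
top weight_mid 0.61 [0.4781 0.298  0.0319] [195. 248.]
top holder_mid 0.62 [0.5666 0.2982 0.037 ] [195. 214.]
```

View pics/w6.png

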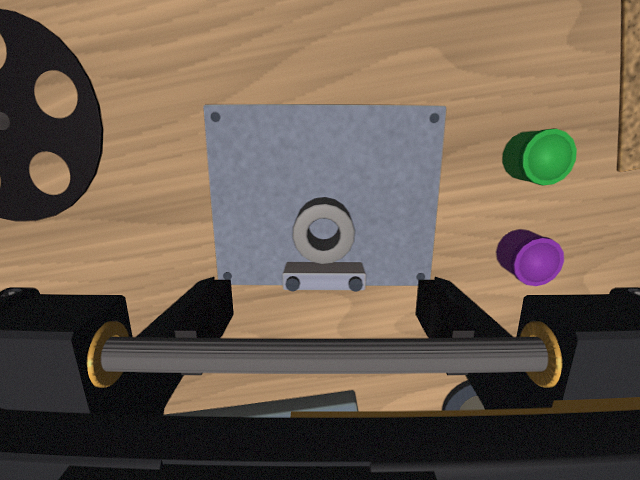

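View pics/t6.png

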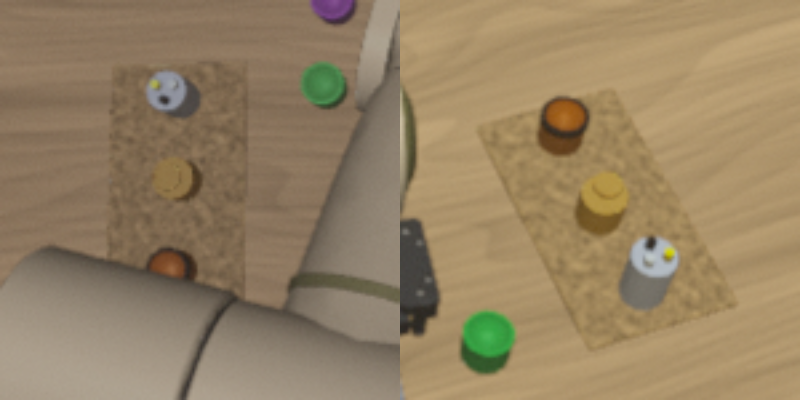

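All three stand upright on the mat and the core is at (323,230), centred between the fingers. Gripping the core.

Emit:
{"fn": "drive_tool", "kwargs": {"deltas": [0.088,0,0,0.05,0,0.088,0,0,0.05,0,0.088,0,0,0.038,0,0.088,0,0,0,0,0,0,0,0,0,0,0,0,0,0,0,0,0,0,0,0,0,0,0,0,0,0,0,0,0,0,0,0,0,0,0,0,0,0,0,0,0,0,-0.01,0]}}

```text
clock: 22.55
tcp_pos: [0.6063, -0.0303, 0.0244]
tcp_rot: [3.141, -0.002, 2.974]
force: [-0.2, -1.4, -0.6]
opening: 0.0487
gripper_force: 30.0
```

Emit:
{"fn": "drive_tool", "kwargs": {"deltas": [0,0,0,-0.04,0,0,0,0,-0.05,0,0,0,0,-0.05,0,0,0,0,0,0]}}

```text
clock: 22.95
tcp_pos: [0.6093, -0.0309, 0.1726]
tcp_rot: [-3.141, 0.013, 2.975]
force: [0.4, 0.1, -1.1]
opening: 0.0487
gripper_force: 30.0
```

```bash
python3 - <<'E'
from h import *
f=look("wrist",["core_mid","reel"],2)
for d in masks_of("wrist","core_mid")[:1]:
    v,u=np.nonzero(d["pixels"]); print(u.min(),u.max(),v.min(),v.max())
go([.467,-.292,.12],170.5)
E
```

```text
wrist core_mid 0.68 [ 0.6092 -0.0271  0.179 ] [330. 300.]
wrist reel 0.88 [ 4.669e-01 -2.889e-01  1.000e-04] [ 22. 112.]
wrist reel 0.6 [ 0.7731 -0.3734  0.0058] [ 60. 398.]
263 386 242 376
t 23.15 at [ 0.6062 -0.0303  0.1637] yaw 170.4 open 0.0487 gf 30.0
 turn -0.1 then tool [ 0.0941 -0.2811  0.0437]
```

Emit:
{"fn": "drive_tool", "kwargs": {"deltas": [0,0.0118,-0.0351,0.003,0,0,0.0118,-0.0351,0.003,0,0,0.0118,-0.0351,0.003,0,0,0.0118,-0.0351,0.003,0,0,0.0118,-0.0351,0.003,0,0,0.0118,-0.0351,0.003,0,0,0.0118,-0.0351,0.003,0,0,0.0118,-0.0351,0.003,0,0,0,0,0,0,0,0,0,0,0]}}

```text
clock: 24.15
tcp_pos: [0.4666, -0.2916, 0.1397]
tcp_rot: [3.14, -0.002, 2.973]
force: [0.2, 0.6, -0.7]
opening: 0.049
gripper_force: 30.0
```

```bash
python3 - <<'E'
from h import *
f=look("wrist",["core_mid","reel"],2,save="w7")
go([.467,-.292,.06],170.5)
for c in ["top","scene"]:
    f=look(c,["reel","core_mid"],3)
E
```

```text
wrist core_mid 0.66 [ 0.4691 -0.2876  0.1451] [332. 304.]
wrist reel 0.89 [ 0.4686 -0.2904  0.0007] [324. 228.]
t 24.3 at [ 0.4675 -0.2905  0.1406] yaw 170.5 open 0.0487 gf 30.0
 turn -0.0 then tool [ 0.0003 -0.0015  0.0806]
top reel 0.97 [ 0.2326 -0.3075  0.0006] [425. 339.]
top reel 0.8 [ 0.769  -0.3765 -0.003 ] [443. 142.]
scene reel 0.8 [ 0.2357 -0.2995 -0.0011] [174. 198.]
scene reel 0.79 [ 0.471  -0.2911 -0.0027] [197. 279.]
scene reel 0.73 [ 0.4645 -0.2944  0.1509] [179. 241.]
scene core_mid 0.65 [ 0.4682 -0.2939  0.1494] [180. 243.]
```

View pics/w7.png

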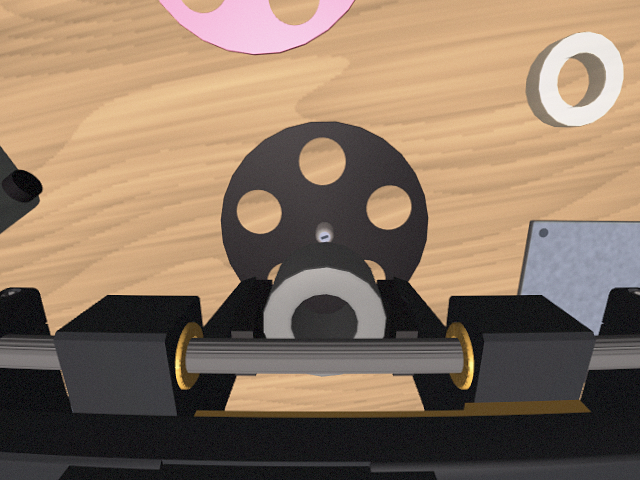

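The spindle tip shows at (325,236) and the held core's top ring is centred near (325,320). I'll turn both into positions.

```bash
python3 - <<'E'
from h import *
f=grab_frame("wrist")
print("tip",atz(f,325,236,.026),"core top",atz(f,325,320,get_obs()["tcp_pos"][2]+.029))
for u,v in [(222,215),(428,218),(325,122)]: print(atz(f,u,v,.004))
for d in masks_of("wrist","core_mid")[:1]:
    m=d["pixels"].astype(np.uint8);v,u=np.nonzero(m); print(u.min(),u.max(),v.min(),v.max())
E
```

```text
tip [ 0.47070846 -0.29010135  0.026     ] core top [ 0.46452283 -0.289511    0.17012824]
[ 0.44358007 -0.3752336   0.004     ]
[ 0.47558327 -0.20084773  0.004     ]
[ 0.38358735 -0.2754509   0.004     ]
```

Emit:
{"fn": "drive_tool", "kwargs": {"deltas": [0,-0.0035,0,0.04,0,0,0,0,0.04,0,0,0,0,0.015,0,0,0,0,0,0,0,0,0,0,0]}}

```text
clock: 25.2
tcp_pos: [0.4709, -0.2925, 0.0467]
tcp_rot: [-3.141, 0.001, 2.975]
force: [-0.3, -0.1, -0.7]
opening: 0.0492
gripper_force: 30.0
```

```bash
python3 - <<'E'
from h import *
f=grab_frame("wrist"); print(px(f,[.471,-.29,.026]),px(f,[.471,-.29,.074]))
cv2.imwrite("pics/w8.png",f["pixels"])
go([.471,-.290,.01],170.5)
g=grab_frame("scene"); cv2.imwrite("pics/s8.png",cv2.resize(g["pixels"][210:330,130:270],(700,600)))
E
```

```text
[327.11175801 277.26749579] [328.15536228 324.03948764]
t 25.25 at [ 0.4711 -0.2927  0.0472] yaw 170.4 open 0.049 gf 30.0
 turn -0.1 then tool [0.0006 0.0027 0.0372]
```

View pics/w8.png

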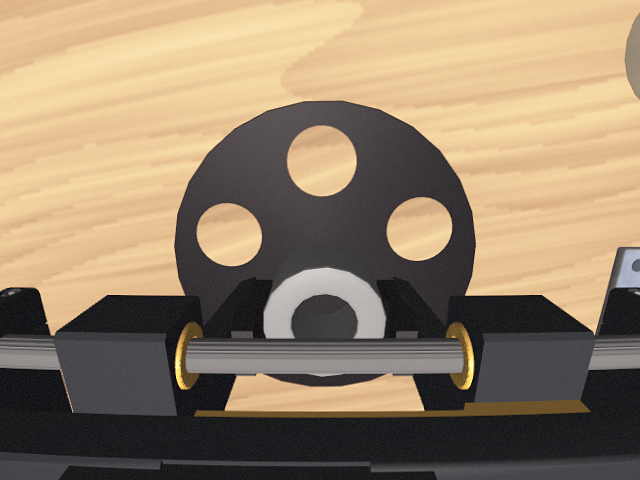

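The flange spans u 175–475 and v 100–386; the core's top ring is centred at u 325. Checking the fore-aft offset from the flange edges.

```bash
python3 - <<'E'
from h import *
f=grab_frame("wrist")
a,b=atz(f,325,100,.004),atz(f,325,386,.004); print(a,b,(a+b)/2,np.linalg.norm(a-b))
print([atz(f,u,250,.004).round(4) for u in (175,475)])
z=get_obs()["tcp_pos"][2]+.029
# outer top ring edge: top pt v=267, bottom pt v=378; bore top v=294
print([atz(f,325,v,z)[:2].round(4) for v in (267,294,377)],[atz(f,u,320,z)[:2].round(4) for u in (263,386)])
E
```

```text
[ 0.38170566 -0.27628589  0.004     ] [ 0.55846118 -0.30598639  0.004     ] [ 0.47008342 -0.29113614  0.004     ] 0.1792334575592103
[array([ 0.4486, -0.378 ,  0.004 ]), array([ 0.4782, -0.2021,  0.004 ])]
[array([ 0.4466, -0.2873]), array([ 0.4574, -0.2891]), array([ 0.4944, -0.2953])] [array([ 0.4643, -0.3147]), array([ 0.4723, -0.2676])]
```

View pics/s8.png

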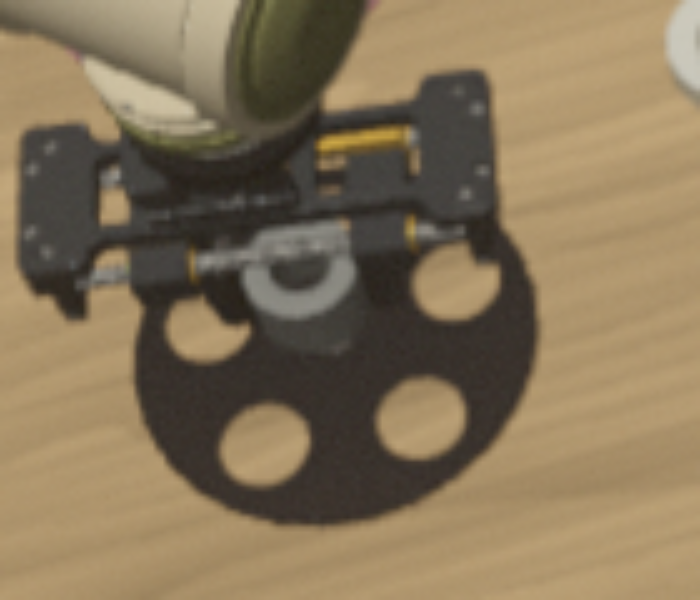

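Core (0.4705,-0.291) matches the reel's axis (0.470,-0.291). Lowering.

Emit:
{"fn": "drive_tool", "kwargs": {"deltas": [0,0,0,0.01,0,0,0,0,0.01,0,0,0,0,0.01,0,0,0,0,0.006,0,0,0,0,0,0]}}

```text
clock: 25.85
tcp_pos: [0.4706, -0.292, 0.0103]
tcp_rot: [3.141, -0.0, 2.974]
force: [-2.1, 3.9, 9.4]
opening: 0.049
gripper_force: 30.0
```

Emit:
{"fn": "drive_tool", "kwargs": {"deltas": [0.075,0,0,0,0,0.075,0,0,0,0,0.075,0,0,0,0,0.075,0,0,0,0,0.075,0,0,-0.03,0,0.075,0,0,-0.04,0,0.075,0,0,-0.04,0,0.075,0,0,-0.03,0,0.075,0,0,0,0]}}

```text
clock: 26.75
tcp_pos: [0.4718, -0.2933, 0.154]
tcp_rot: [-3.137, 0.006, 2.975]
force: [0.3, 0.3, -1.5]
opening: 0.0748
gripper_force: 0.0
```

```bash
python3 - <<'E'
from h import *
f=look("wrist",["core_mid","reel"],2,save="w9")
go([.5655,.303,.14],80.5)
E
```

```text
wrist core_mid 0.87 [ 0.4703 -0.2879  0.0194] [330. 223.]
wrist reel 0.96 [ 0.47   -0.2877  0.0009] [330. 218.]
t 26.9 at [ 0.4702 -0.2919  0.149 ] yaw 170.4 open 0.0752 gf 0.0
 turn 89.9 then tool [ 0.6024 -0.0042  0.009 ]
```

View pics/w9.png

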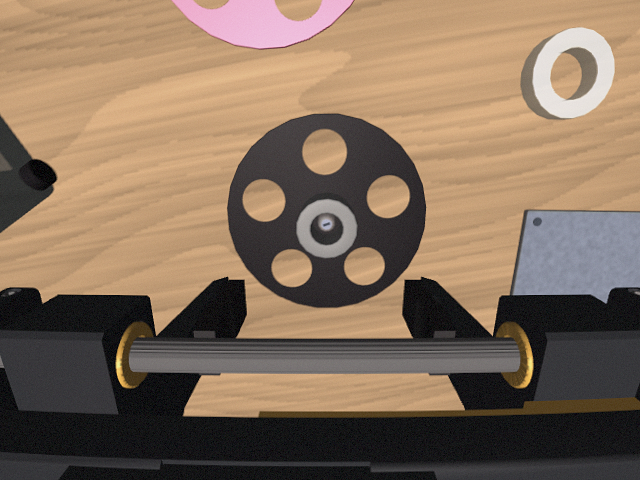

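The core sits flat on the black reel at (327,228), with the spindle in its bore. Now back to the holder.

Emit:
{"fn": "drive_tool", "kwargs": {"deltas": [0.065,0,0,0,8.5,0.065,0,0,0,8.5,0.065,0,0,0,8.5,0.065,0,0,0,8.5,0.065,0,0,0,8.5,0.065,0,0,0,8.5,0.065,0,0,0,8.5,0.065,0,0,0,8.5,0.065,0,0,0,8.5,0.065,0,0,0,8.5,0.065,0,0,0,5,0.065,0.02,0,0,0]}}

```text
clock: 28.1
tcp_pos: [0.4734, -0.2734, 0.1481]
tcp_rot: [-3.139, -0.001, 1.399]
force: [0.1, 0.4, 0.4]
opening: 0.0645
gripper_force: 0.0
```

Emit:
{"fn": "drive_tool", "kwargs": {"deltas": [0.065,0.0485,0,0,0,0.065,0.0485,0,0,0,0.065,0.0485,0,0,0,0.065,0.0485,0,0,0,0.065,0.0485,0,0,0,0.065,0.0485,0,0,0,0.065,0.0485,0,0,0,0.065,0.0485,0,0,0,0.065,0.0485,0,0,0,0.065,0.0485,0,0,0,0.065,0.0485,0,0,0,0.065,0.0485,0,0,0]}}

```text
clock: 29.3
tcp_pos: [0.5702, 0.3033, 0.148]
tcp_rot: [-3.139, 0.002, 1.404]
force: [0.6, -0.9, 0.1]
opening: 0.0649
gripper_force: 0.0
```

Emit:
{"fn": "drive_tool", "kwargs": {"deltas": [0.065,0,0,0,0,0.065,0,0,0,0]}}

```text
clock: 29.5
tcp_pos: [0.57, 0.3019, 0.1478]
tcp_rot: [-3.139, 0.002, 1.405]
force: [-0.1, 0.1, 0.3]
opening: 0.0647
gripper_force: 0.0
```

```bash
python3 - <<'E'
from h import *
go([.5655,.303,.0225],80.5)
f=look("wrist",["holder_mid","weight_mid"],1)
E
```

```text
t 29.5 at [0.57   0.3019 0.1478] yaw 80.5 open 0.0647 gf 0.0
 turn 0.0 then tool [ 0.0004 -0.0046  0.1253]
wrist holder_mid 0.93 [0.5733 0.3021 0.0357] [327. 235.]
wrist weight_mid 0.81 [0.4852 0.2997 0.031 ] [222. 253.]
```

Emit:
{"fn": "drive_tool", "kwargs": {"deltas": [0.065,0.0005,-0.0045,0.04,0,0.065,0,0,0.05,0,0.065,0,0,0.035,0,0.065,0,0,0,0,0,0,0,0,0,0,0,0,0,0,0,0,0,0,0,0,0,0,0,0,0,0,0,0,0,0,0,0,-0.02,0,0,0,0,-0.05,0,0,0,0,-0.05,0]}}

```text
clock: 30.85
tcp_pos: [0.5658, 0.3025, 0.1464]
tcp_rot: [-3.14, 0.001, 1.404]
force: [1.0, -0.8, -1.3]
opening: 0.0392
gripper_force: 30.0
```

```bash
python3 - <<'E'
from h import *
go([.5972,-.0893,.14],80.4)
E
```

```text
t 30.85 at [0.5658 0.3025 0.1464] yaw 80.4 open 0.0392 gf 30.0
 turn 0.0 then tool [-0.3811  0.0963  0.0064]
```

Emit:
{"fn": "drive_tool", "kwargs": {"deltas": [0,-0.0381,0.0096,0,0,0,-0.0381,0.0096,0,0,0,-0.0381,0.0096,0,0,0,-0.0381,0.0096,0,0,0,-0.0381,0.0096,0,0,0,-0.0381,0.0096,0,0,0,-0.0381,0.0096,0,0,0,-0.0381,0.0096,0,0,0,-0.0381,0.0096,0,0,0,-0.0381,0.0096,0,0,0,0,0,0,0,0,0,0,0,0]}}

```text
clock: 32.05
tcp_pos: [0.5975, -0.0895, 0.1453]
tcp_rot: [3.141, -0.0, 1.402]
force: [-0.4, 0.6, -1.7]
opening: 0.0391
gripper_force: 30.0
```

```bash
python3 - <<'E'
from h import *
go([.5972,-.0893,.0245],80.4)
E
```

```text
t 32.05 at [ 0.5975 -0.0895  0.1453] yaw 80.3 open 0.0391 gf 30.0
 turn -0.1 then tool [ 1.000e-04 -4.000e-04  1.208e-01]
```

Emit:
{"fn": "drive_tool", "kwargs": {"deltas": [0,0,0,0.05,0,0,0,0,0.045,0,0,0,0,0.02,0,0,0,0,0.0055,0,0,0,0,0,0,0.075,0,0,0,0,0.075,0,0,0,0,0.075,0,0,0,0,0.075,0,0,0,0,0.075,0,0,-0.03,0,0.075,0,0,-0.05,0,0.075,0,0,-0.04,0]}}

```text
clock: 33.25
tcp_pos: [0.5978, -0.089, 0.1467]
tcp_rot: [3.141, 0.0, 1.404]
force: [0.8, 0.4, 0.9]
opening: 0.0746
gripper_force: 0.0
```

Emit:
{"fn": "drive_tool", "kwargs": {"deltas": [0.06,0.0365,-0.0178,0,0,0.06,0.0365,-0.0178,0,0,0.06,0.0365,-0.0178,0,0,0.06,0.0365,-0.0178,0,0,0.06,0.0365,-0.0178,0,0,0.06,0.0365,-0.0178,0,0,0.06,0.0365,-0.0178,0,0,0.06,0.0365,-0.0178,0,0,0.06,0.0365,-0.0178,0,0,0.06,0.0365,-0.0178,0,0,0.06,0,0,0,0,0.06,0,0,0,0]}}

```text
clock: 34.45
tcp_pos: [0.4826, 0.3009, 0.1445]
tcp_rot: [3.142, 0.0, 1.405]
force: [1.2, -1.0, -0.1]
opening: 0.06
gripper_force: 0.0
```

```bash
python3 - <<'E'
from h import *
go([.481,.302,.0093],80.5)
f=look("wrist",["weight_mid"],1)
f=look("scene",["holder_mid"],2)
E
```

```text
t 34.45 at [0.4826 0.3009 0.1445] yaw 80.5 open 0.06 gf 0.0
 turn 0.0 then tool [ 0.0008 -0.0017  0.1352]
wrist weight_mid 0.72 [0.4822 0.2967 0.0322] [323. 241.]
scene holder_mid 0.9 [ 0.5995 -0.0841  0.0404] [303. 293.]
```

Emit:
{"fn": "drive_tool", "kwargs": {"deltas": [0.06,0,0,0.05,0,0.06,0,0,0.05,0,0.06,0,0,0.035,0,0.06,0,0,0,0,0,0,0,0,0,0,0,0,0,0,0,0,0,0,0,0,0,0,0,0,0,0,0,0,0,0,0,0,-0.02,0,0,0,0,-0.05,0,0,0,0,-0.04,0]}}

```text
clock: 35.85
tcp_pos: [0.4822, 0.3005, 0.1207]
tcp_rot: [-3.14, 0.0, 1.404]
force: [1.3, 0.2, -4.3]
opening: 0.0412
gripper_force: 30.0
```

```bash
python3 - <<'E'
from h import *
go([.6171,.0288,.12],80.4)
E
```

```text
t 35.85 at [0.4822 0.3005 0.1207] yaw 80.4 open 0.0412 gf 30.0
 turn 0.0 then tool [-0.2454  0.1783  0.0007]
```

Emit:
{"fn": "drive_tool", "kwargs": {"deltas": [0,-0.0306,0.0223,0,0,0,-0.0306,0.0223,0,0,0,-0.0306,0.0223,0,0,0,-0.0306,0.0223,0,0,0,-0.0306,0.0223,0,0,0,-0.0306,0.0223,0,0,0,-0.0306,0.0223,0,0,0,-0.0312,0.0222,0,0,0,0,0,0,0,0,0,0,0,0]}}

```text
clock: 36.85
tcp_pos: [0.6173, 0.0286, 0.1185]
tcp_rot: [-3.139, -0.001, 1.402]
force: [-0.7, 0.5, -4.5]
opening: 0.041
gripper_force: 30.0
```

```bash
python3 - <<'E'
from h import *
go([.6171,.0288,.0113],80.4)
E
```

```text
t 36.85 at [0.6173 0.0286 0.1185] yaw 80.3 open 0.041 gf 30.0
 turn -0.1 then tool [ 0.0002 -0.0003  0.1072]
```

Emit:
{"fn": "drive_tool", "kwargs": {"deltas": [0,0,0,0.045,0,0,0,0,0.04,0,0,0,0,0.017,0,0,0,0,0.005,0,0,0,0,0,0,0.07,0,0,0,0,0.07,0,0,0,0,0.07,0,0,0,0,0.07,0,0,-0.03,0,0.07,0,0,-0.05,0,0.07,0,0,-0.05,-5,0.07,0,0,0,-8.5]}}

```text
clock: 38.05
tcp_pos: [0.6207, 0.0287, 0.1503]
tcp_rot: [3.128, 0.003, 1.644]
force: [-0.0, -0.2, 0.2]
opening: 0.0701
gripper_force: 0.0
```

Emit:
{"fn": "drive_tool", "kwargs": {"deltas": [0.075,0,0,0,-8.5,0.075,0,0,0,-8.5,0.075,0,0,0,-8.5,0.075,0,0,0,-8.5,0.075,0,0,0,-8.5,0.075,0,0,0,-8.5,0.075,0,0,0,-8.5,0.075,0,0,0,-8.5,0.075,0,0,0,-8.5,0.075,0.033,0.029,0,0,0.075,0.033,0.029,0,0,0.075,0.033,0.029,0,0]}}

```text
clock: 39.25
tcp_pos: [0.5338, 0.132, 0.1429]
tcp_rot: [3.141, 0.001, 2.974]
force: [0.8, 0.4, -0.0]
opening: 0.0749
gripper_force: 0.0
```

Emit:
{"fn": "drive_tool", "kwargs": {"deltas": [0.075,0.033,0.029,0,0,0.075,0.033,0.029,0,0,0.075,0.033,0.029,0,0,0.075,0.033,0.03,0,0,0.075,0.034,0.03,0,0,0.075,0,0,0,0,0.075,0,0,0,0]}}

```text
clock: 39.95
tcp_pos: [0.3953, 0.3042, 0.143]
tcp_rot: [3.141, 0.001, 2.977]
force: [-0.4, -0.3, -0.1]
opening: 0.0753
gripper_force: 0.0
```

```bash
python3 - <<'E'
from h import *
go([.3947,.3032,.0104],170.4)
f=look("wrist",["loupe_mid"],1)
f=look("scene",["weight_mid","holder_mid"],2)
E
```

```text
t 39.95 at [0.3953 0.3042 0.143 ] yaw 170.5 open 0.0753 gf 0.0
 turn 0.1 then tool [ 0.0004 -0.0011  0.1326]
wrist loupe_mid 0.61 [0.398  0.3041 0.0251] [323. 234.]
scene weight_mid 0.78 [0.6188 0.0329 0.0338] [358. 287.]
scene holder_mid 0.97 [ 0.6001 -0.0895  0.0371] [300. 295.]
scene holder_mid 0.62 [ 0.4714 -0.2948  0.0235] [193. 274.]
```

Emit:
{"fn": "drive_tool", "kwargs": {"deltas": [0.075,0.0004,-0.001,0.05,0,0.075,0,0,0.05,0,0.075,0,0,0.0325,0,0.075,0,0,0,0,0,0,0,0,0,0,0,0,0,0,0,0,0,0,0,0,0,0,0,0,0,0,0,0,0,0,0,0,0,0,0,0,0,-0.02,0,0,0,0,-0.05,0]}}

```text
clock: 41.4
tcp_pos: [0.3932, 0.3019, 0.0781]
tcp_rot: [-3.137, -0.007, 2.974]
force: [1.4, 0.7, -0.5]
opening: 0.0417
gripper_force: 30.0
```

Emit:
{"fn": "drive_tool", "kwargs": {"deltas": [0,0,0,-0.04,0,0,0,0,0,0]}}

```text
clock: 41.6
tcp_pos: [0.3967, 0.3037, 0.1245]
tcp_rot: [3.136, 0.008, 2.975]
force: [-0.6, 0.1, -1.0]
opening: 0.0411
gripper_force: 30.0
```

```bash
python3 - <<'E'
from h import *
go([.5484,-.0177,.12],170.4)
E
```

```text
t 41.6 at [0.3967 0.3037 0.1245] yaw 170.4 open 0.0411 gf 30.0
 turn 0.0 then tool [-0.2032 -0.2916  0.0045]
```

Emit:
{"fn": "drive_tool", "kwargs": {"deltas": [0,-0.0254,-0.0364,0,0,0,-0.0254,-0.0364,0,0,0,-0.0254,-0.0364,0,0,0,-0.0254,-0.0364,0,0,0,-0.0254,-0.0364,0,0,0,-0.0254,-0.0364,0,0,0,-0.0254,-0.0364,0,0,0,-0.0254,-0.0364,0,0,0,0,0,0,0,0,0,0,0,0]}}

```text
clock: 42.6
tcp_pos: [0.5464, -0.0186, 0.1188]
tcp_rot: [3.141, -0.002, 2.973]
force: [0.0, 0.6, -1.1]
opening: 0.0414
gripper_force: 30.0
```

```bash
python3 - <<'E'
from h import *
go([.5484,-.0177,.0122],170.4)
E
```

```text
t 42.6 at [ 0.5464 -0.0186  0.1188] yaw 170.3 open 0.0414 gf 30.0
 turn -0.1 then tool [-0.0019  0.0013  0.1066]
```

Emit:
{"fn": "drive_tool", "kwargs": {"deltas": [0,-0.002,0.001,0.045,0,0,0,0,0.04,0,0,0,0,0.016,0,0,0,0,0.005,0,0,0,0,0,0,0.075,0,0,0,0,0.075,0,0,0,0,0.075,0,0,0,0,0.075,0,0,0,0,0.075,0,0,-0.03,0,0.075,0,0,-0.05,0,0.075,0,0,-0.05,0]}}

```text
clock: 43.8
tcp_pos: [0.5485, -0.0175, 0.1455]
tcp_rot: [3.141, -0.001, 2.974]
force: [0.6, -0.0, -0.2]
opening: 0.0752
gripper_force: 0.0
```

Emit:
{"fn": "drive_tool", "kwargs": {"deltas": [0.075,0,0,-0.04,0,0.075,0,0,-0.04,0,0.075,0,0,-0.02,0,0.075,0,0,0,0,0.075,0,0,0,0]}}

```text
clock: 44.3
tcp_pos: [0.5487, -0.0175, 0.2433]
tcp_rot: [3.142, -0.001, 2.974]
force: [0.5, 0.8, -0.0]
opening: 0.0746
gripper_force: 0.0
```

```bash
python3 - <<'E'
from h import *
f=look("wrist",["holder_mid","weight_mid","loupe_mid"],2,save="w10")
go([.5484,-.0177,.0122],170.4)
g=look("scene",["core_mid","reel","tape","tin","loupe_mid","holder_mid","weight_mid"],1)
cv2.imwrite("pics/s10.png",g["pixels"])
E
```

```text
wrist holder_mid 0.58 [ 0.6014 -0.0909  0.0379] [266. 267.]
wrist weight_mid 0.77 [0.6187 0.0265 0.0326] [372. 264.]
wrist loupe_mid 0.92 [0.5768 0.1506 0.0191] [475. 207.]
wrist loupe_mid 0.82 [0.6683 0.1474 0.0219] [477. 283.]
t 44.5 at [ 0.5486 -0.0175  0.2427] yaw 170.4 open 0.0748 gf 0.0
 turn 0.0 then tool [ 2.000e-04 -3.000e-04  2.305e-01]
scene core_mid 0.79 [ 0.4688 -0.2954  0.0231] [193. 274.]
scene reel 0.89 [ 0.7699 -0.3732  0.0008] [187. 421.]
scene tape 0.6 [ 0.3858 -0.0778 -0.002 ] [279. 223.]
scene tin 0.9 [0.3745 0.0665 0.0015] [335. 202.]
scene loupe_mid 0.96 [ 0.5475 -0.0177  0.0252] [325. 267.]
scene holder_mid 0.9 [ 0.6017 -0.09    0.0394] [300. 295.]
scene weight_mid 0.69 [0.6203 0.0302 0.0327] [357. 288.]
```

View pics/w10.png

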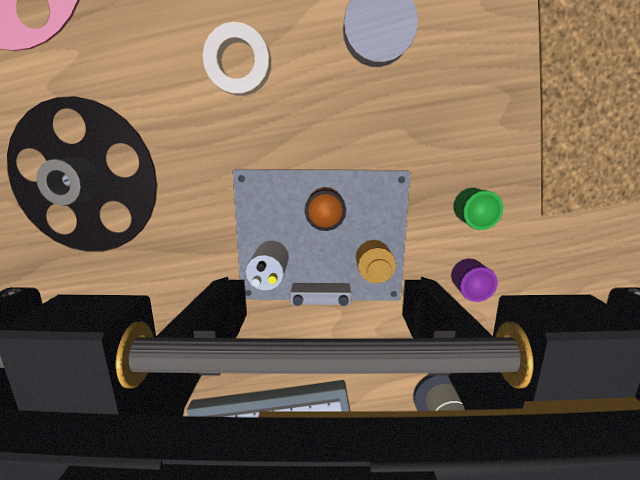

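View pics/s10.png

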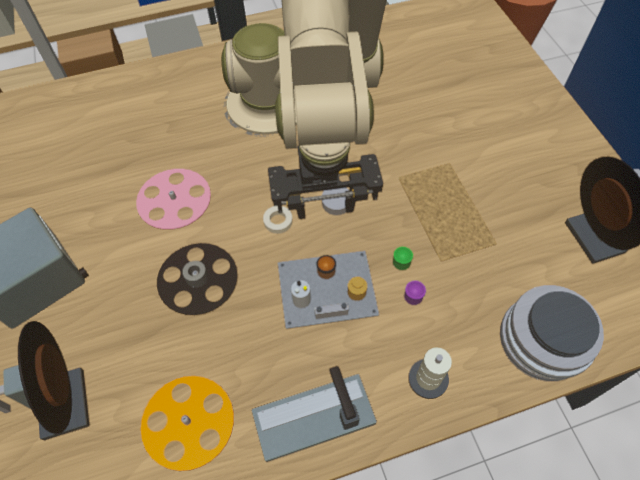

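Both pictures show the loupe, holder and weight upright at their starting spots: scene pixels (326,265), (300,290) and (357,287). The core sits on the black reel at (194,272), and the tape and tin have not moved. Handing in.

```bash
python3 -c "
from plant import *
print(sign_off())"
```

```text
the job is handed in; nothing more can be done
None
```

The job is handed in at about 45 s of robot time: the core sits flat over the black reel's spindle, the holder, weight and loupe are back upright where they stood on the plate, and the tape roll and tin were left alone.

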